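# Find the socket that fits the bracket nut

## Robot

A 6-joint arm with a two-finger parallel gripper is mounted at the origin on the work surface. World frame = base frame: x ahead of the robot, y to its left, z up, the work surface at z = 0. Lengths are in m, angles in rad, forces in N, time in s.
With the tool pointing down it reaches from about 0.3 to 0.875 m from the base axis. Payload 6.4 kg.
Tool frame: the origin (TCP) lies at the very end of the fingers, on their centre line; the grasp point (between the pads) lies tcp_to_grasp behind it (tcp_to_grasp is the distance from the TCP to the grasp point, in m); z points along the fingers, y is the direction in which the jaws open and shut (so a half turn about z gives the same grasp; the last joint's range is limited). The gripper opens to 85 mm and grips with 20 to 120 N. Pads are 22 mm wide; open, the fingers measure 114 mm over their backs; the gripper's body (76 mm by 85 mm) begins 54 mm behind the grasp point. The pads swing forward as they close: fully open they stand 13 mm farther back than shut.
Start: joints at [1.124, 0.181, 1.607, -0, 1.354, -0.206], TCP at [0.137, 0.558, 0.231] pointing down, gripper open.
Joint ranges: [-2.99, 2.99], [-0.89, 2.07], [0.3, 2.58], [-1.14, 4.28], [0, 2.63], [-3.12, 3.12]. Speed limits (rad/s): [2.57, 2.57, 3.01, 3.14, 3.14, 3.14].

## Interface

Orientations are given as a unit quaternion [w, x, y, z].
In Python, from bench import get_obs, camera, hand_in, tcp_to_grasp gives the robot as it stands.
- The arm moves only by the shell command python3 -m inch 'ROWS' [OPENING]. ROWS is JSON, a list of rows, each an object with "delta_pos": the shift along the tool's x, y, z in cm, a list of three; "rotation": the turn, a rotation vector about the tool's x, y, z in rad, a list of three. In form: [{"delta_pos": [x, y, z], "rotation": [rx, ry, rz]}, ...]. A call has 1 to 10 rows; each row shifts and turns the commanded pose from where the row before left it, along the tool's axes as they then stand; what a row does not reach is not made up. A row lasts 1/10 s, in which the tool goes at most 50 mm and 8.59 degrees, less where a joint would pass 70% of its speed; a pose out of reach is approached as far as the arm can. A call is refused whole if a number of a shift passes 5 or a number of a turn 0.15, either way. A call with a gripper value outside its range is refused whole. OPENING is the finger opening in cm, from 0 to 8.54, set as the call begins (- or left out, the last holds). The fingers move at their own pace and stop on an object; the grip force is fixed at half the most. Time passes only in rows, so rows that do not move let the fingers close. It gives the time, the measured TCP pose, the force and the opening at its end, in the units of the state.
- get_obs(): the state, without advancing time (a new reading comes with each control period).
- camera(name): name is "scene" or "top" or "wrist"; returns a dict with "color" (400x640x3 uint8, red, green, blue), "vfov" (degrees; the focal length in pixels is half the picture's height over the tangent of half this angle, whatever the lens; pixels are square), "cx", "cy" (the principal point, pixels), "k1" (the pictures are not rectified: a ray, as slopes to the right and down, at radius r is drawn at 1 + k1 r^2 times it, then the intrinsics apply), "eye" and "orientation" of the camera in the world; the wrist camera has in their place "T_tool_cam" (4x4, takes a point from camera to tool coordinates, whose origin is the TCP and whose axes are the flange's). Camera axes: x right, y down, z forward; pixel columns grow to the right and rows downward; lengths in m; the calibration is good to about 2 mm. A picture is of the moment at which its call begins: read the wrist's pose just before it. There is no depth.
- hand_in(): hands the job in, once; it reports no verdict.
The state is a dict: "time_s": time; "q": joint angles; "dq": joint speeds; "joint_efforts": joint torques, N m; "eef_pos": TCP position; "eef_rot": TCP orientation; "wrist_force": force on the tool from outside, world axes, zero at the start; "torque": the same for the moment, N m; "opening": opening from 0.0 (shut) to 1.0 (fully open).
Only numpy, scipy, OpenCV 4.12 (cv2) and the standard library are available. Lean on these libraries where they do the work, as an engineer would, in place of code of your own. Each camera call takes 0.05 s, during which the arm holds its last target.

## Task

Lift the orange cap off the middle nut of the blue bracket and stand it upright in the steel parts tray, then try the sockets on that nut until you find the one that fits, that is, goes fully down over nut and stud until its rim is flush on the bracket. Stand the sockets that do not fit back in the black socket tray, leave the tape roll, the tin and the tail lamp where they are, and finish still gripping the right socket by its adapter, seated on the nut: do not let go of it.

Things in the scene. Friction and masses are not known exactly. Their poses are not given: they have to be found in the camera images.
- bracket: blue steel bracket fixed to the bench, plate 90 x 210 mm, top face 30 mm above the bench. Origin: under its centre at bench level, z up, y along its length. Three studs with hex nuts stand on it at y = -65, 0, +65 mm; only the middle one is the job. Each nut has two flats facing the bracket's +x and -x. Nut sizes and stud lengths differ and change places from start to start
- seat (a point): point on the bracket's top face on the middle nut's axis, axes as the bracket's: the fitting socket's origin comes here when home. Nuts: 18 to 26 mm across flats, 12 mm high, top bevelled; with stud 12 to 30 mm high. The right socket has 2 mm clearance across flats; a wrong one (too narrow or too shallow) stops with its rim 5 mm or more up
- cap: loose orange plastic cap, an upside-down cup 50 mm in diameter at the rim and 42 mm tall with a square knob (20 x 20 mm, from 42 to 72 mm above its rim) on top to grip it by, faces along its x and y; 60 g. Origin: centre of the rim (underside), z up. Starts standing over the middle nut on the bracket, which it clears when raised 40 mm
- parts_tray: bare steel open tray fixed to the bench, 150 x 150 mm outside, walls 20 mm high and 4 mm thick, floor 4 mm thick, empty. Origin: under its centre at bench level, z up
- socket_tray: black plastic tray fixed to the bench, 236 x 62 mm outside, 18 mm high, walls and floor 5 mm thick, long side along its x. Three pockets side by side, about 72 x 52 mm each, centred at x = -77, 0, +77 mm in its frame, one socket standing in each. Origin: under its centre at bench level, z up
- socket_a: one of three loose sockets, alike outside: dark steel cylinder, 40 mm diameter, 46 mm tall, mouth down, topped by a bright square adapter (18 x 18 mm, 46 to 94 mm above the mouth, faces along x and y) to grip; 250 g. Origin: centre of the mouth rim, z up. Its hex hole, of unknown width and depth, differs in each; two hole flats face its +x and -x. Starts standing in a pocket of socket_tray
- socket_b: one of three loose sockets, alike outside: dark steel cylinder, 40 mm diameter, 46 mm tall, mouth down, topped by a bright square adapter (18 x 18 mm, 46 to 94 mm above the mouth, faces along x and y) to grip; 250 g. Origin: centre of the mouth rim, z up. Its hex hole, of unknown width and depth, differs in each; two hole flats face its +x and -x. Starts standing in a pocket of socket_tray
- socket_c: one of three loose sockets, alike outside: dark steel cylinder, 40 mm diameter, 46 mm tall, mouth down, topped by a bright square adapter (18 x 18 mm, 46 to 94 mm above the mouth, faces along x and y) to grip; 250 g. Origin: centre of the mouth rim, z up. Its hex hole, of unknown width and depth, differs in each; two hole flats face its +x and -x. Starts standing in a pocket of socket_tray
- tape: bystander: yellow tape roll lying flat, 84 mm in diameter, 24 mm high; origin at the centre of its underside
- tin: bystander: tin with a green label, 72 mm in diameter, 75 mm high; origin at the centre of its underside
- lamp: bystander: loose car tail lamp, black housing with red and white lenses, 85 x 150 x 47 mm, long side along its y; origin at the centre of its underside

How it is judged:
On the way:
1. the cap stands upright in the parts tray, let go of (x of cap in the frame of parts_tray between -0.055 and 0.055 m and y of cap in the frame of parts_tray between -0.055 and 0.055 m and height (world z) of cap below 0.03 m and angle between cap's own z axis and vertical below 0.2 rad and linear speed of cap below 0.02 m/s and contact force between the fingers and cap below 0.1 N), for 0.2 s.
At the end, for the whole second after the job is handed in: Cap upright (0.2 rad) in the parts tray, within 55 mm of its centre along each side, let go; one socket within 4 mm sideways of seat, under 3 mm above it, tilt under 0.08 rad, at rest, gripped with over 2 N; the other two upright (0.15 rad) on the socket tray's floor (all of step 1 and ((horizontal distance between socket_a and seat below 0.004 m and z of socket_a in the frame of seat below 0.003 m and angle between socket_a's own z axis and vertical below 0.08 rad and contact force between the fingers and socket_a above 2 N and linear speed of socket_a below 0.02 m/s and x of socket_b in the frame of socket_tray between -0.115 and 0.115 m and y of socket_b in the frame of socket_tray between -0.03 and 0.03 m and z of each of socket_b, socket_c in the frame of socket_tray below 0.012 m and angle between each of socket_b, socket_c's own z axis and vertical below 0.15 rad and x of socket_c in the frame of socket_tray between -0.115 and 0.115 m and y of socket_c in the frame of socket_tray between -0.03 and 0.03 m) or (horizontal distance between socket_b and seat below 0.004 m and z of socket_b in the frame of seat below 0.003 m and angle between socket_b's own z axis and vertical below 0.08 rad and contact force between the fingers and socket_b above 2 N and linear speed of socket_b below 0.02 m/s and x of socket_a in the frame of socket_tray between -0.115 and 0.115 m and y of socket_a in the frame of socket_tray between -0.03 and 0.03 m and z of each of socket_a, socket_c in the frame of socket_tray below 0.012 m and angle between each of socket_a, socket_c's own z axis and vertical below 0.15 rad and x of socket_c in the frame of socket_tray between -0.115 and 0.115 m and y of socket_c in the frame of socket_tray between -0.03 and 0.03 m) or (horizontal distance between socket_c and seat below 0.004 m and z of socket_c in the frame of seat below 0.003 m and angle between socket_c's own z axis and vertical below 0.08 rad and contact force between the fingers and socket_c above 2 N and linear speed of socket_c below 0.02 m/s and x of socket_a in the frame of socket_tray between -0.115 and 0.115 m and y of socket_a in the frame of socket_tray between -0.03 and 0.03 m and z of each of socket_a, socket_b in the frame of socket_tray below 0.012 m and angle between each of socket_a, socket_b's own z axis and vertical below 0.15 rad and x of socket_b in the frame of socket_tray between -0.115 and 0.115 m and y of socket_b in the frame of socket_tray between -0.03 and 0.03 m))); the arm keeps its last pose, push and grip.
It fails at once if the tape roll is pushed more than 25 mm from its place (distance of tape from where it was at the start of the episode above 0.025 m).
It fails at once if the tin is pushed more than 25 mm from its place (distance of tin from where it was at the start of the episode above 0.025 m).
It fails at once if the tail lamp is pushed more than 25 mm from its place (distance of lamp from where it was at the start of the episode above 0.025 m).
It also fails if it takes over 72 s, if anything falls off the work surface, if the arm or the gripper's body presses on something with over 40 N, if the wrist force passes 120 N, or if a joint passes its speed limit or range.

## Working session

There is one attempt and no reset: what is moved stays moved. The work goes in short steps, Python scripts to look and compute and a shell command to move; the robot and the scene stay as the last step left them, time stands still between calls to the robot, and variables do not carry over. Pictures are saved under pics/ and viewed, and the job is handed in when it is done.

```bash
mkdir -p pics; ls
cat > h.py <<'E'
import numpy as np, cv2
from bench import get_obs, camera, hand_in, tcp_to_grasp
from scipy.spatial.transform import Rotation as R
def Rq(q): return R.from_quat([q[1],q[2],q[3],q[0]])
def pose(c,o=None):
    if 'T_tool_cam' in c and c['T_tool_cam'] is not None:
        T=np.eye(4);T[:3,:3]=Rq(o['eef_rot']).as_matrix();T[:3,3]=o['eef_pos'];T=T@np.array(c['T_tool_cam']);return T
    T=np.eye(4);T[:3,:3]=Rq(c['orientation']).as_matrix();T[:3,3]=c['eye'];return T
def grab(name,fn):
    o=get_obs();c=camera(name);cv2.imwrite(fn,c['color'][:,:,::-1]);
    import pickle
    c['T']=pose(c,o);pickle.dump(c,open(fn[:-4]+'.pkl','wb'));return c
def load(fn):
    import pickle;return pickle.load(open(fn[:-4]+'.pkl','rb'))
def f(c): return 200/np.tan(np.radians(c['vfov'])/2)
def ray(c,u,v):
    d=np.array([(u-c['cx'])/f(c),(v-c['cy'])/f(c)]);s=d.copy()
    for _ in range(30): s=d/(1+c['k1']*(s@s))
    return c['T'][:3,:3]@np.array([s[0],s[1],1])
def atz(c,u,v,z):
    r=ray(c,u,v);e=c['T'][:3,3];return e+r*(z-e[2])/r[2]
def proj(c,p):
    q=c['T'][:3,:3].T@(np.array(p)-c['T'][:3,3]);s=q[:2]/q[2];s=s*(1+c['k1']*(s@s));return s*f(c)+[c['cx'],c['cy']]
def st():
    o=get_obs();print({k:np.round(v,4).tolist() for k,v in o.items() if k!='dq' and k!='joint_efforts'})
E
python3 - <<'E'
from h import *
st();print(tcp_to_grasp)
for n in ['scene','top','wrist']:
    c=grab(n,f'pics/{n}0.png');print(n,{k:np.round(v,4).tolist() for k,v in c.items() if k!='color'})
E
```

```text
pics
{'time_s': 0.0, 'q': [1.1237, 0.1816, 1.608, 0.0, 1.3538, -0.2063], 'eef_pos': [0.1369, 0.5579, 0.2304], 'eef_rot': [-0.0003, 0.1201, 0.9928, -0.0008], 'wrist_force': [-0.3573, -0.1851, 0.3355], 'torque': [-0.0017, -0.0443, -0.0176], 'opening': 1.0005}
0.0187
scene {'vfov': 57.8991, 'cx': 320.2637, 'cy': 197.7939, 'k1': -0.0351, 'eye': [1.1012, 0.3019, 0.7289], 'orientation': [-0.1766, 0.4882, 0.8052, -0.2865], 'T': [[-0.461, 0.685, -0.5642, 1.1012], [0.8874, 0.3592, -0.2889, 0.3019], [0.0048, -0.6339, -0.7734, 0.7289], [0.0, 0.0, 0.0, 1.0]]}
top {'vfov': 48.4941, 'cx': 317.0821, 'cy': 186.3993, 'k1': -0.0812, 'eye': [0.5247, 0.0256, 0.9456], 'orientation': [-0.0273, 0.7146, -0.6986, 0.0238], 'T': [[0.0228, -0.9971, 0.0722, 0.5247], [-0.9997, -0.0225, 0.0058, 0.0256], [-0.0041, -0.0723, -0.9974, 0.9456], [0.0, 0.0, 0.0, 1.0]]}
wrist {'vfov': 71.4616, 'cx': 317.0687, 'cy': 193.9948, 'k1': -0.0066, 'T_tool_cam': [[-0.0, -0.9578, -0.2873, 0.0733], [1.0, 0.0, -0.0001, -0.0003], [0.0001, -0.2873, 0.9578, -0.1439], [0.0, 0.0, 0.0, 1.0]], 'T': [[0.2385, 0.9304, 0.2783, 0.0657], [0.9711, -0.228, -0.07, 0.5754], [-0.0017, 0.287, -0.9579, 0.3744], [0.0, 0.0, 0.0, 1.0]]}
```

View pics/top0.png

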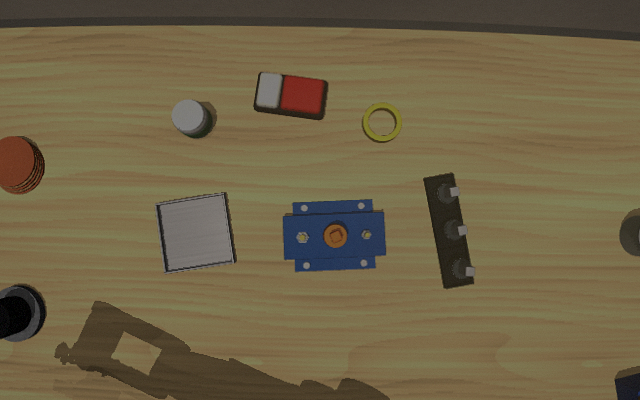

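View pics/scene0.png

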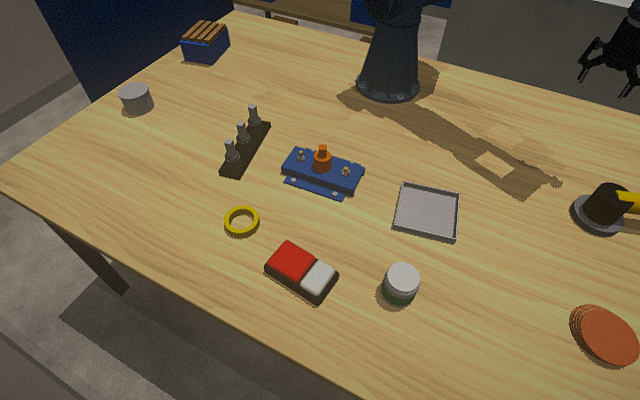

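View pics/wrist0.png

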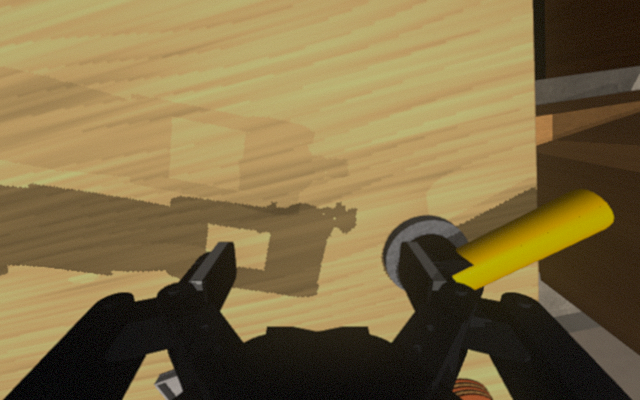

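Top view: parts tray near (195,233), bracket (335,236), socket tray (448,231), with tin, lamp and tape all above them in the picture (farther in x). I'll zoom in for accurate corners.

Run:
```python
import cv2
a=cv2.imread('pics/top0.png')
b=a[160:300,270:490];cv2.imwrite('pics/z1.png',cv2.resize(b,None,fx=3.6,fy=3.6,interpolation=cv2.INTER_CUBIC))
b=a[180:285,140:250];cv2.imwrite('pics/z2.png',cv2.resize(b,None,fx=5,fy=5,interpolation=cv2.INTER_CUBIC))
s=cv2.imread('pics/scene0.png')
b=s[85:215,210:380];cv2.imwrite('pics/z3.png',cv2.resize(b,None,fx=4.5,fy=4.5,interpolation=cv2.INTER_CUBIC))
```

```text
(no output)
```

View pics/z1.png

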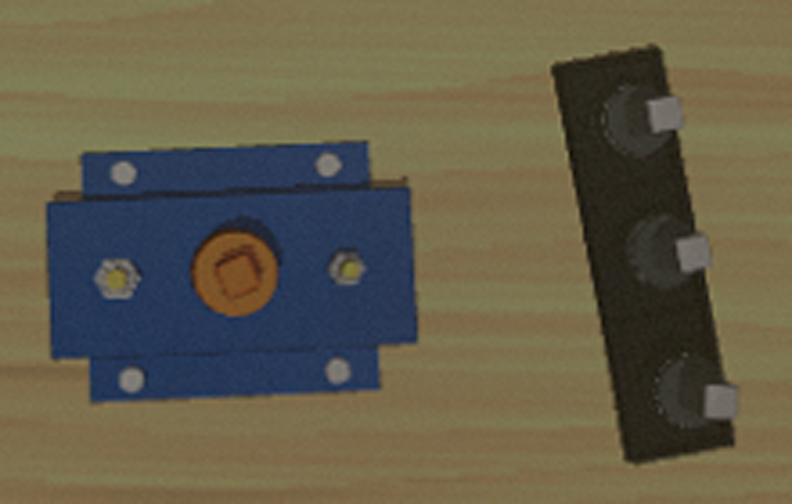

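View pics/z2.png

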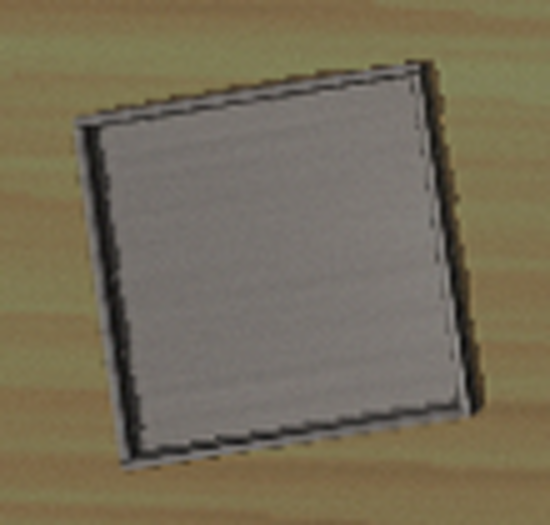

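View pics/z3.png

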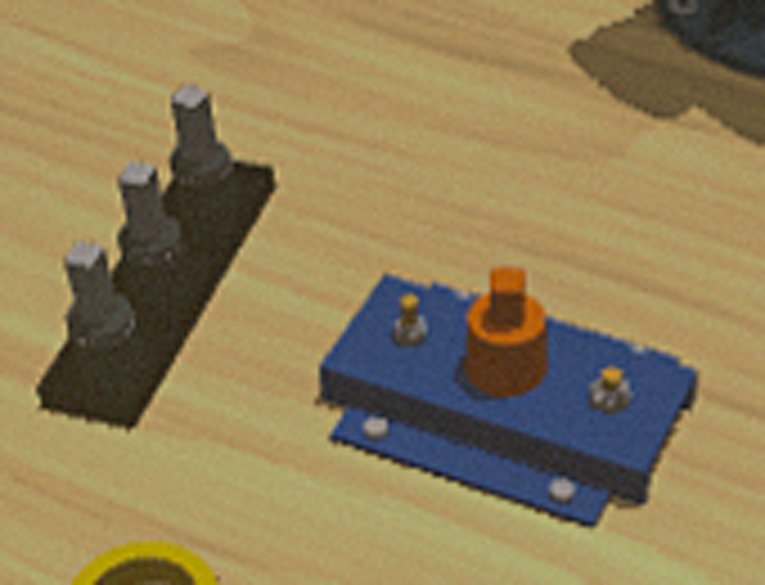

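Run:
```python
from h import *
c=load('pics/top0.png')
z1=lambda x,y:(270+(x+.5)/3.6-.5,160+(y+.5)/3.6-.5); z2=lambda x,y:(140+x/5,180+y/5)
def P(l,m,z): 
    r=np.array([atz(c,*m(*p),z)[:2] for p in l]);return r
for nm,l,m,z in [('bracket',[(48,203),(410,187),(417,341),(53,358)],z1,.03),('stray',[(553,65),(659,46),(735,445),(628,463)],z1,.018),('ptray',[(77,120),(425,62),(472,410),(125,465)],z2,.02)]:
    r=P(l,m,z);print(nm,r.mean(0).round(4));e=np.diff(np.vstack([r,r[:1]]),axis=0)
    print(np.linalg.norm(e,axis=1).round(3),np.degrees(np.arctan2(e[:,1],e[:,0])).round(1))
print('cap',P([(238,272)],z1,.102),'soc',P([(664,113),(692,253),(720,400)],z1,.099))
print('capaxis rim', P([(235,273)],z1,.072))
s=load('pics/scene0.png');z3=lambda x,y:(210+x/4.5,85+y/4.5)
for p,z in [((508,277),.102),((192,97),.099),((139,174),.099),((86,254),.099)]: print(atz(s,*z3(*p),z)[:2].round(4))
```

```text
bracket [ 0.4913 -0.0064]
[0.207 0.088 0.208 0.088] [ -86.2 -176.6   93.9    3.4]
stray [ 0.5063 -0.2465]
[0.064 0.236 0.064 0.234] [ -78.6 -168.7  100.    11.3]
ptray [0.4888 0.2847]
[0.15  0.146 0.148 0.146] [ -79.3 -170.3  100.6   10.5]
cap [[ 0.49410929 -0.00691534]] soc [[ 0.58306217 -0.23305165]
 [ 0.50880984 -0.24839872]
 [ 0.43135453 -0.26403815]]
capaxis rim [[ 0.49244128 -0.00645086]]
[ 0.4915 -0.0039]
[ 0.4329 -0.2588]
[ 0.5109 -0.244 ]
[ 0.5839 -0.2291]
```

```bash
python3 -m inch '[{"delta_pos":[-3.4,-3.3,0.2],"rotation":[0,0,0]},{"delta_pos":[-3.4,-3.3,0.2],"rotation":[0,0,0]},{"delta_pos":[-3.4,-3.3,0.2],"rotation":[0,0,0]},{"delta_pos":[-3.4,-3.3,0.2],"rotation":[0,0,0]},{"delta_pos":[-3.4,-3.3,0.2],"rotation":[0,0,0]},{"delta_pos":[-3.4,-3.3,0.2],"rotation":[0,0,0]},{"delta_pos":[-3.4,-3.3,0.2],"rotation":[0,0,0]},{"delta_pos":[-3.4,-3.3,0.2],"rotation":[0,0,0]},{"delta_pos":[-3.4,-3.3,0.2],"rotation":[0,0,0]},{"delta_pos":[-3.4,-3.3,0.2],"rotation":[0,0,0]}]' 8.5
python3 -m inch '[{"delta_pos":[-3.4,-3.3,0.2],"rotation":[0,0,0]},{"delta_pos":[-3.4,-3.3,0.2],"rotation":[0,0,0]},{"delta_pos":[-3.4,-3.3,0.2],"rotation":[0,0,0]},{"delta_pos":[-3.4,-3.3,0.2],"rotation":[0,0,0]},{"delta_pos":[0,0,0],"rotation":[0,0,-0.14]},{"delta_pos":[0,0,0],"rotation":[0,0,-0.14]},{"delta_pos":[0,0,0],"rotation":[0,0,-0.14]},{"delta_pos":[0,0,0],"rotation":[0,0,-0.12]},{"delta_pos":[0,0,0],"rotation":[0,0,0]}]'
python3 - <<'E'
from h import *
st();grab('wrist','pics/w1.png')
E
```

```text
time_s: 1.15
eef_pos: [0.3892, 0.1551, 0.2113]
eef_rot: [0.0, 0.12, 0.993, 0.0]
wrist_force: [0.7, 1.1, -0.7]
opening: 0.999
time_s: 2.05
eef_pos: [0.489, -0.0038, 0.203]
eef_rot: [-0.0, -0.149, 0.989, 0.0]
wrist_force: [0.4, 0.4, 0.4]
opening: 0.997
{'time_s': 2.05, 'q': [-0.251, 0.0149, 1.8472, 0.0, 1.2801, -2.1219], 'eef_pos': [0.489, -0.0038, 0.203], 'eef_rot': [-0.0003, -0.1494, 0.9888, 0.0001], 'wrist_force': [0.3831, 0.3663, 0.3802], 'torque': [-0.0398, -0.0021, -0.0069], 'opening': 0.9967}
```

View pics/w1.png

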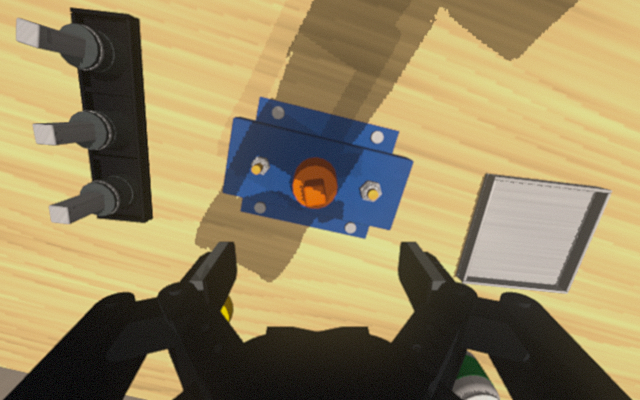

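The wrist view has the bracket central, with the cap knob at about (315,188) and roughly square to the jaws.

Run:
```python
import cv2
a=cv2.imread('pics/w1.png')
b=a[90:245,215:420];cv2.imwrite('pics/z4.png',cv2.resize(b,None,fx=3.8,fy=3.8,interpolation=cv2.INTER_CUBIC))
b=cv2.convertScaleAbs(a[150:220,275:350],alpha=1.6);cv2.imwrite('pics/z5.png',cv2.resize(b,None,fx=8,fy=8,interpolation=cv2.INTER_CUBIC))
```

```text
(no output)
```

View pics/z4.png

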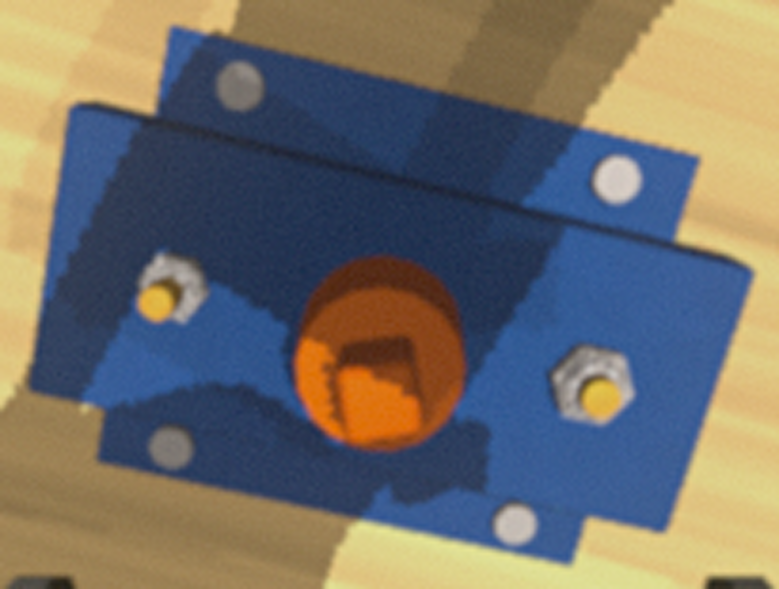

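View pics/z5.png

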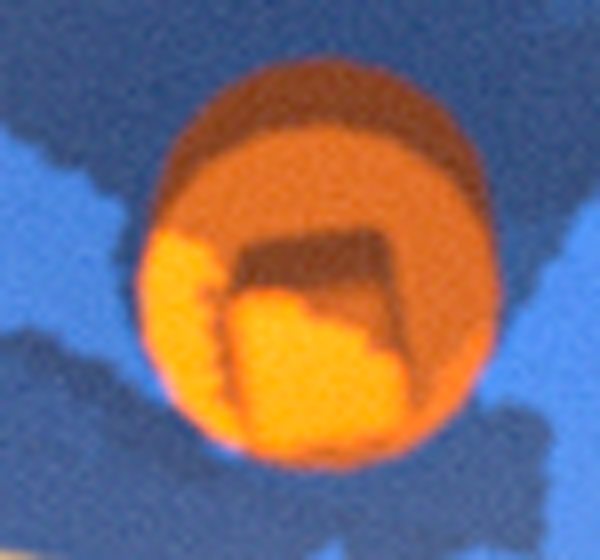

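```bash
cat >> h.py <<'E'
def quad(c,l,z):
    r=np.array([atz(c,*p,z)[:2] for p in l]);e=np.diff(np.vstack([r,r[:1]]),axis=0)
    print('ctr',r.mean(0).round(4),'len',np.linalg.norm(e,axis=1).round(4),'ang',np.degrees(np.arctan2(e[:,1],e[:,0])).round(1));return r.mean(0)
def go(p,yaw=None):
    """print tool-frame cm shift from current pose to world p, and tool yaw now"""
    o=get_obs();M=Rq(o['eef_rot']).as_matrix();d=M.T@(np.array(p)-o['eef_pos'])*100
    y=np.degrees(np.arctan2(M[1,0],M[0,0]));print('tool shift cm',d.round(2),'toolx yaw',round(y,1),'pos',np.round(o['eef_pos'],4),'rot',np.round(M.T@[0,0,1],3))
    if yaw is not None: print('turn tool z by',round(-np.radians((yaw-y+180)%360-180),3))
E
python3 - <<'E'
from h import *
c=load('pics/w1.png')
m=lambda x,y:(275+(x+.5)/8-.5,150+(y+.5)/8-.5)
p=quad(c,[m(232,288),m(395,272),m(410,440),m(245,455)],.102)
m4=lambda x,y:(215+(x+.5)/3.8-.5,90+(y+.5)/3.8-.5)
quad(c,[m4(75,103),m4(752,268),m4(665,530),m4(30,390)],.03)
# nut tops
a=atz(c,*m4(175,288),.042);b=atz(c,*m4(595,385),.042);print('nuts',a,b,(a+b)/2)
go([*p,.2])
E
```

```text
ctr [ 0.4907 -0.0058] len [0.0187 0.0203 0.0193 0.0202] ang [ 113.    22.5  -67.3 -159.3]
ctr [ 0.4893 -0.0048] len [0.2064 0.0882 0.2077 0.0892] ang [  93.7    4.1  -86.  -176.7]
nuts [ 0.49297085 -0.06828869  0.042     ] [0.48439619 0.05934818 0.042     ] [ 0.48868352 -0.00447026  0.042     ]
tool shift cm [-0.1  -0.25  0.31] toolx yaw -163.0 pos [ 0.489  -0.0037  0.2031] rot [ 0.  0. -1.]
```

```bash
python3 -m inch '[{"delta_pos":[-0.1,-0.2,3.0],"rotation":[0,0,-0.09]},{"delta_pos":[0,0,4.0],"rotation":[0,0,0]},{"delta_pos":[0,0,3.6],"rotation":[0,0,0]},{"delta_pos":[0,0,2.0],"rotation":[0,0,0]},{"delta_pos":[0,0,0],"rotation":[0,0,0]},{"delta_pos":[0,0,0],"rotation":[0,0,0]}]' 8.5
python3 - <<'E'
from h import *
go([.4907,-.0056,.077]);grab('wrist','pics/w2.png')
E
```

```text
time_s: 2.7
eef_pos: [0.4909, -0.0054, 0.0776]
eef_rot: [-0.0, -0.193, 0.981, 0.0]
wrist_force: [0.5, -0.0, 0.5]
opening: 0.998
tool shift cm [ 0.03 -0.01  0.06] toolx yaw -157.8 pos [ 0.4909 -0.0054  0.0776] rot [ 0.  0. -1.]
```

View pics/w2.png

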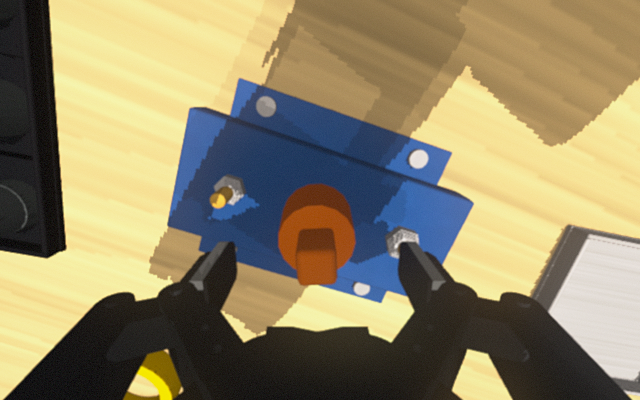

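The knob (317,255) is centred between the jaws and square to them, so I'll close and lift.

```bash
Z='{"delta_pos":[0,0,0],"rotation":[0,0,0]}'; python3 -m inch '[{"delta_pos":[0,0,0],"rotation":[0,0,0]},{"delta_pos":[0,0,0],"rotation":[0,0,0]},{"delta_pos":[0,0,0],"rotation":[0,0,0]},{"delta_pos":[0,0,0],"rotation":[0,0,0]},{"delta_pos":[0,0,0],"rotation":[0,0,0]},{"delta_pos":[0,0,0],"rotation":[0,0,0]},{"delta_pos":[0,0,0],"rotation":[0,0,0]},{"delta_pos":[0,0,0],"rotation":[0,0,0]}]' 0.5
python3 -m inch '[{"delta_pos":[0,0,-2],"rotation":[0,0,0]},{"delta_pos":[0,0,-3.0],"rotation":[0,0,0]},{"delta_pos":[0,0,-3.0],"rotation":[0,0,0]},{"delta_pos":[0,0,0],"rotation":[0,0,0]}]'
python3 - <<'E'
from h import *
go([.4888,.2847,.157]);grab('wrist','pics/w3.png');grab('top','pics/t3.png')
E
```

```text
time_s: 3.55
eef_pos: [0.491, -0.0053, 0.0778]
eef_rot: [0.0, -0.193, 0.981, -0.0]
wrist_force: [-1.7, 1.3, 5.8]
opening: 0.221
time_s: 3.95
eef_pos: [0.4935, -0.0061, 0.1613]
eef_rot: [0.003, -0.193, 0.981, -0.002]
wrist_force: [0.4, 0.5, -0.4]
opening: 0.226
tool shift cm [-10.59  27.08   0.37] toolx yaw -157.7 pos [ 0.4935 -0.0061  0.1613] rot [-0.006 -0.005 -1.   ]
```

View pics/w3.png

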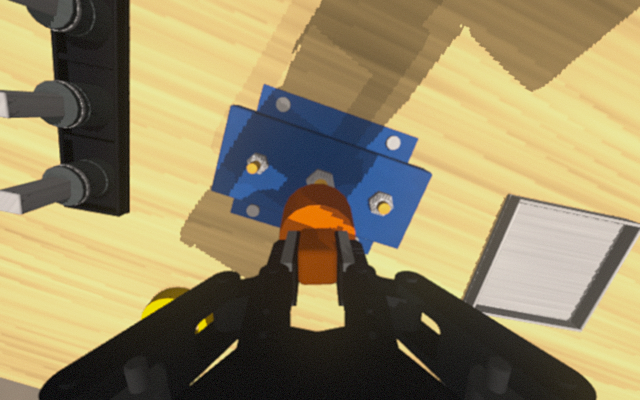

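The cap is held and the middle nut shows at about (320,178). Next I carry the cap to the parts tray.

```bash
python3 -m inch '[{"delta_pos":[-1.5,3.8,0],"rotation":[0,0,0]},{"delta_pos":[-1.5,3.9,0],"rotation":[0,0,0]},{"delta_pos":[-1.5,3.9,0],"rotation":[0,0,0]},{"delta_pos":[-1.5,3.9,0],"rotation":[0,0,0]},{"delta_pos":[-1.5,3.9,0],"rotation":[0,0,0]},{"delta_pos":[-1.5,3.9,0],"rotation":[0,0,0]},{"delta_pos":[-1.6,3.8,0],"rotation":[0,0,0]},{"delta_pos":[0,0,3],"rotation":[0,0,0]},{"delta_pos":[0,0,3],"rotation":[0,0,0]},{"delta_pos":[0,0,2],"rotation":[0,0,0]}]'
python3 -m inch '[{"delta_pos":[0,0,1],"rotation":[0,0,0]},{"delta_pos":[0,0,0.6],"rotation":[0,0,0]},{"delta_pos":[0,0,0.5],"rotation":[0,0,0]},{"delta_pos":[0,0,0],"rotation":[0,0,0]},{"delta_pos":[0,0,0],"rotation":[0,0,0]}]'
```

```text
time_s: 5.05
eef_pos: [0.4832, 0.2853, 0.0731]
eef_rot: [-0.003, -0.194, 0.981, -0.0]
wrist_force: [-0.6, -0.2, -1.1]
opening: 0.219
time_s: 5.55
eef_pos: [0.4867, 0.2857, 0.0571]
eef_rot: [0.001, -0.193, 0.981, 0.0]
wrist_force: [0.5, 0.4, -0.8]
opening: 0.223
```

```bash
python3 -m inch '[{"delta_pos":[0,0,0.3],"rotation":[0,0,0]},{"delta_pos":[0,0,0.2],"rotation":[0,0,0]},{"delta_pos":[0,0,0],"rotation":[0,0,0]},{"delta_pos":[0,0,0],"rotation":[0,0,0]}]'
```

```text
time_s: 5.95
eef_pos: [0.4865, 0.2857, 0.0518]
eef_rot: [0.001, -0.193, 0.981, 0.0]
wrist_force: [1.7, 0.5, 1.8]
opening: 0.22
```

```bash
python3 -m inch '[{"delta_pos":[0,0,0],"rotation":[0,0,0]},{"delta_pos":[0,0,0],"rotation":[0,0,0]},{"delta_pos":[0,0,0],"rotation":[0,0,0]},{"delta_pos":[0,0,0],"rotation":[0,0,0]},{"delta_pos":[0,0,-2],"rotation":[0,0,0]},{"delta_pos":[0,0,-4],"rotation":[0,0,0]},{"delta_pos":[0,0,-4],"rotation":[0,0,0]},{"delta_pos":[0,0,-4],"rotation":[0,0,0]},{"delta_pos":[0,0,-1],"rotation":[0,0,0]}]' 6
python3 - <<'E'
from h import *
grab('wrist','pics/w4.png');grab('top','pics/t4.png');go([.489,-.0048,.19])
E
```

```text
time_s: 6.85
eef_pos: [0.4886, 0.2866, 0.2067]
eef_rot: [0.004, -0.193, 0.981, 0.001]
wrist_force: [0.1, -0.3, -0.3]
opening: 0.705
tool shift cm [ 10.88 -26.98   1.31] toolx yaw -157.7 pos [0.4873 0.2861 0.2035] rot [-0.005 -0.    -1.   ]
```

View pics/w4.png

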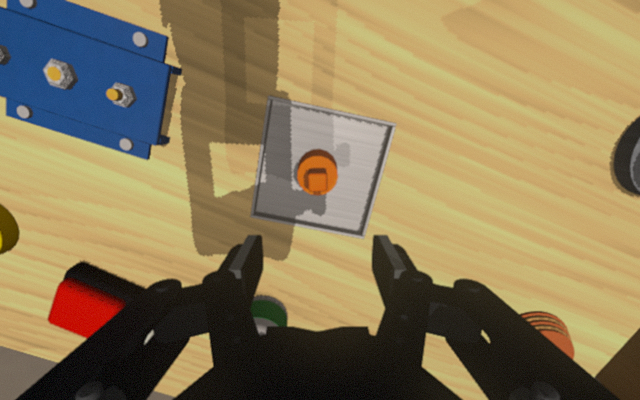

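View pics/t4.png

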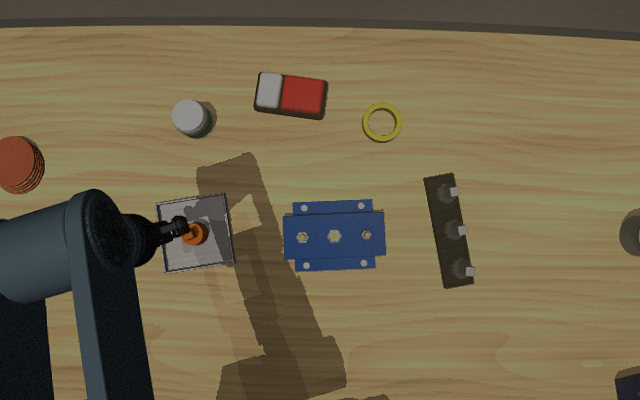

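Cap stands upright in the middle of the parts tray. Next, a close look at the nut.

```bash
python3 -m inch '[{"delta_pos":[1.8,-4.5,0.2],"rotation":[0,0,0]},{"delta_pos":[1.8,-4.5,0.2],"rotation":[0,0,0]},{"delta_pos":[1.8,-4.5,0.2],"rotation":[0,0,0]},{"delta_pos":[1.8,-4.5,0.2],"rotation":[0,0,0]},{"delta_pos":[1.8,-4.5,0.2],"rotation":[0,0,0]},{"delta_pos":[1.8,-4.5,1],"rotation":[0,0,0]},{"delta_pos":[0,0,2],"rotation":[0,0,0.15]},{"delta_pos":[0,0,2],"rotation":[0,0,0.15]},{"delta_pos":[0,0,0],"rotation":[0,0,0.02]},{"delta_pos":[0,0,0],"rotation":[0,0,0]}]'
python3 -m inch '[{"delta_pos":[0,0,0],"rotation":[0,0,0]},{"delta_pos":[0,0,0],"rotation":[0,0,0]}]'
python3 - <<'E'
from h import *
grab('wrist','pics/w5.png');st()
a=cv2.imread('pics/w5.png');b=a[130:300,210:430];cv2.imwrite('pics/z6.png',cv2.resize(b,None,fx=3.5,fy=3.5,interpolation=cv2.INTER_CUBIC))
E
```

```text
time_s: 7.95
eef_pos: [0.4873, -0.0048, 0.1399]
eef_rot: [-0.002, -0.036, 0.999, 0.001]
wrist_force: [-0.0, 1.0, -0.6]
opening: 0.703
time_s: 8.15
eef_pos: [0.4891, -0.0049, 0.1421]
eef_rot: [0.001, -0.036, 0.999, -0.0]
wrist_force: [0.8, 0.5, 0.3]
opening: 0.704
{'time_s': 8.2, 'q': [-0.2533, 0.0912, 1.9017, -0.0, 1.1472, -1.8955], 'eef_pos': [0.4891, -0.0049, 0.1421], 'eef_rot': [0.0008, -0.0357, 0.9994, -0.0002], 'wrist_force': [1.1289, -0.2213, 0.1698], 'torque': [0.0076, 0.0479, -0.0401], 'opening': 0.6998}
```

View pics/w5.png

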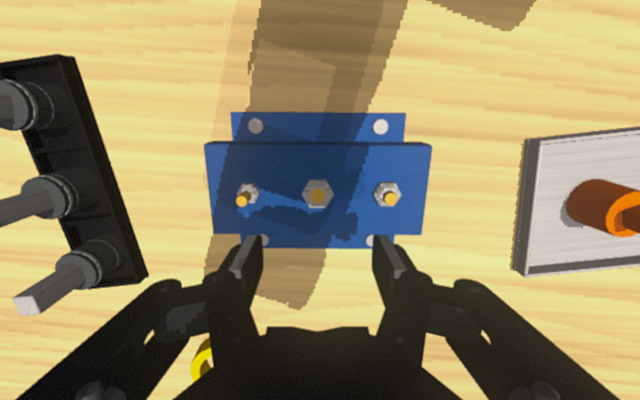

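View pics/z6.png

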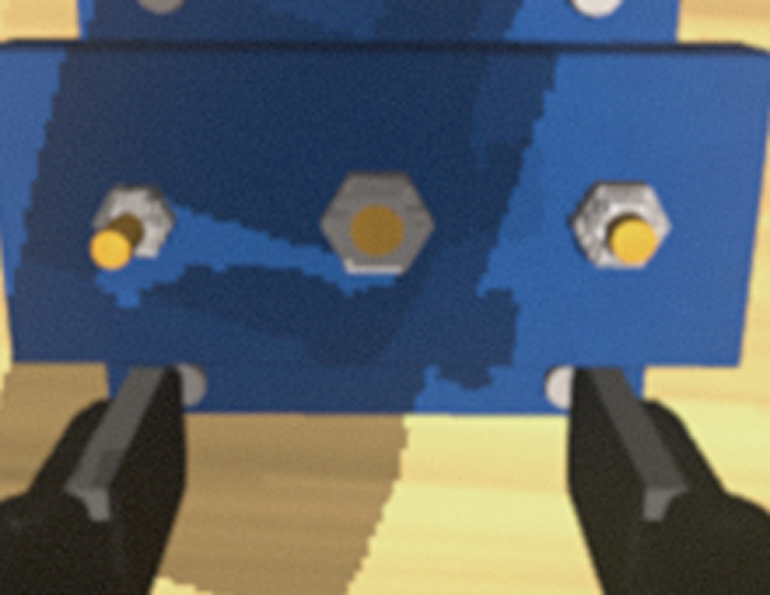

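Run:
```python
from h import *
c=load('pics/w5.png');m=lambda x,y:(210+(x+.5)/3.5-.5,130+(y+.5)/3.5-.5)
print(atz(c,*m(378,223),.042)); print(np.linalg.norm(atz(c,*m(322,225),.04)-atz(c,*m(434,225),.04)))
A=atz(c,*m(133,219),.04);B=atz(c,*m(621,223),.04);print('others',A,B,(A+B)/2,np.degrees(np.arctan2(*(B-A)[[1,0]])))
# plate corners, px
print(quad(c,[(207,142),(431,143),(421.5,235),(213.5,234)],.03))
for p in [(-.045,.105),(-.045,-.105),(.045,-.105),(.045,.105)]:
  pass
go([.4888,-.005,.142])
```

```text
[ 0.48838943 -0.00476654  0.042     ]
0.029563223736383103
others [ 0.49253765 -0.06921616  0.04      ] [0.48436863 0.05923181 0.04      ] [ 0.48845314 -0.00499218  0.04      ] 93.63899223530672
ctr [ 0.4893 -0.0041] len [0.2042 0.0917 0.2094 0.0916] ang [  93.9    4.9  -86.2 -178.3]
[ 0.48934747 -0.00409503]
tool shift cm [ 0.03 -0.01  0.01] toolx yaw -175.9 pos [ 0.4891 -0.0049  0.1421] rot [-0.001 -0.001 -1.   ]
```

Middle nut is about 26 mm across flats with a short stud, at (317.6,193.6), giving a seat near (0.4885,-0.0048) and bracket yaw of 3.7°. Next, the socket tray.

```bash
python3 -m inch '[{"delta_pos":[0,-4,-2],"rotation":[0,0,0]},{"delta_pos":[-0.1,-4.5,-2],"rotation":[0,0,0]},{"delta_pos":[-0.1,-4.5,-1.5],"rotation":[0,0,0]},{"delta_pos":[-0.1,-4.5,-0.3],"rotation":[0,0,0]},{"delta_pos":[0,-4.5,0],"rotation":[0,0,0]},{"delta_pos":[0,-2.2,0],"rotation":[0,0,0]},{"delta_pos":[0,0,0],"rotation":[0,0,-0.12]},{"delta_pos":[0,0,0],"rotation":[0,0,0]},{"delta_pos":[0,0,0],"rotation":[0,0,0]}]'
python3 - <<'E'
from h import *
grab('wrist','pics/w6.png');st()
E
```

```text
time_s: 9.1
eef_pos: [0.5083, -0.246, 0.1996]
eef_rot: [0.0, -0.094, 0.996, -0.0]
wrist_force: [0.3, 0.1, -0.4]
opening: 0.705
{'time_s': 9.15, 'q': [-0.6605, 0.1879, 1.6652, 0.0001, 1.2882, -2.4193], 'eef_pos': [0.5084, -0.2458, 0.1996], 'eef_rot': [0.0001, -0.0938, 0.9956, -0.0001], 'wrist_force': [-0.6367, -0.2884, 0.7311], 'torque': [-0.0262, 0.0062, -0.0408], 'opening': 0.7033}
```

View pics/w6.png

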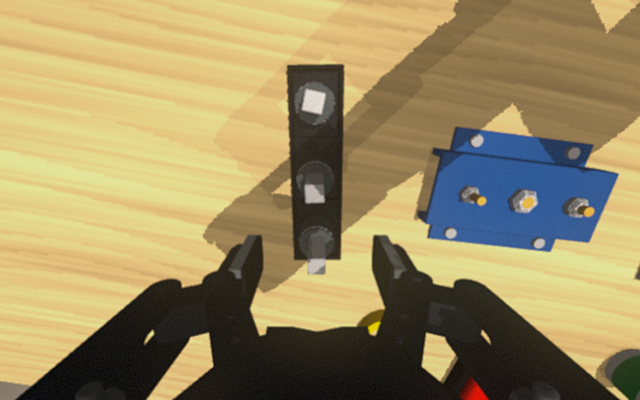

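Run:
```python
import cv2
a=cv2.imread('pics/w6.png');b=a[60:280,270:360];cv2.imwrite('pics/z7.png',cv2.resize(b,None,fx=2.7*1,fy=2.7,interpolation=cv2.INTER_CUBIC))
t=[cv2.resize(a[v-20:v+20,u-20:u+20],None,fx=6.5,fy=6.5,interpolation=cv2.INTER_CUBIC) for u,v in [(313,101),(315,194),(317,262)]]
cv2.imwrite('pics/z8.png',cv2.hconcat(t))
```

```text
(no output)
```

View pics/z8.png

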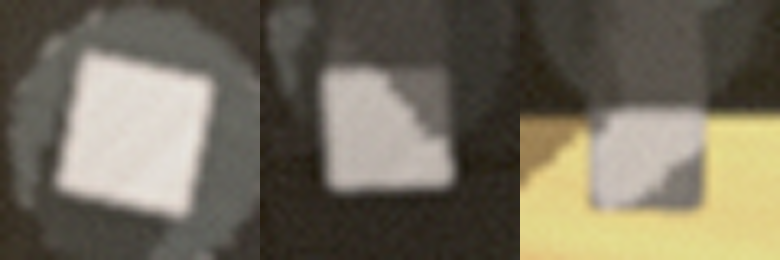

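Run:
```python
from h import *
c=load('pics/w6.png')
def m(i,x,y):
    u,v=[(313,101),(315,194),(317,262)][i];return (u-20+(x-260*i+.5)/6.5-.5, v-20+(y+.5)/6.5-.5)
Q=[[(85,50),(215,75),(188,215),(57,188)],[(322,70),(447,65),(455,185),(328,190)],[(593,112),(703,108),(703,208),(590,208)]]
for i,q in enumerate(Q): p=quad(c,[m(i,*k) for k in q],.099);go([*p,.099])
quad(c,[(288,66),(343,66),(341,259),(294,258)],.018)
# body: socket bottom
```

```text
ctr [ 0.4292 -0.2643] len [0.0168 0.0175 0.0173 0.0172] ang [ 90.5  -0.4 -90.5 177.9]
tool shift cm [ 8.13 -0.34 10.05] toolx yaw -169.2 pos [ 0.5084 -0.2458  0.1996] rot [-0. -0. -1.]
ctr [ 0.5081 -0.249 ] len [0.0175 0.0177 0.0181 0.0177] ang [ 103.1   14.8  -76.9 -167.3]
tool shift cm [ 0.09 -0.3  10.06] toolx yaw -169.2 pos [ 0.5084 -0.2458  0.1996] rot [-0. -0. -1.]
ctr [ 0.5821 -0.2332] len [0.0167 0.0174 0.0175 0.0167] ang [ 103.1   11.2  -79.3 -171.4]
tool shift cm [-7.47 -0.14 10.06] toolx yaw -169.2 pos [ 0.5084 -0.2458  0.1996] rot [-0. -0. -1.]
ctr [ 0.5052 -0.2475] len [0.0591 0.233  0.0618 0.2315] ang [ 100.7   11.6  -80.6 -169. ]
```

I'll take the middle socket first; its measured yaw is 13.5°.

```bash
python3 -m inch '[{"delta_pos":[0.1,-0.3,3],"rotation":[0,0,-0.05]},{"delta_pos":[0,0,4],"rotation":[0,0,0]},{"delta_pos":[0,0,4],"rotation":[0,0,0]},{"delta_pos":[0,0,2.4],"rotation":[0,0,0]},{"delta_pos":[0,0,1],"rotation":[0,0,0]},{"delta_pos":[0,0,0],"rotation":[0,0,0]},{"delta_pos":[0,0,0],"rotation":[0,0,0]}]'
python3 - <<'E'
from h import *
grab('wrist','pics/w7.png');go([.5081,-.249,.056])
E
```

```text
time_s: 9.85
eef_pos: [0.5088, -0.2499, 0.0567]
eef_rot: [0.001, -0.119, 0.993, -0.001]
wrist_force: [-0.2, -0.1, -0.2]
opening: 0.703
tool shift cm [0.07 0.15 0.12] toolx yaw -166.3 pos [ 0.5091 -0.2502  0.0572] rot [-0.002 -0.003 -1.   ]
```

View pics/w7.png

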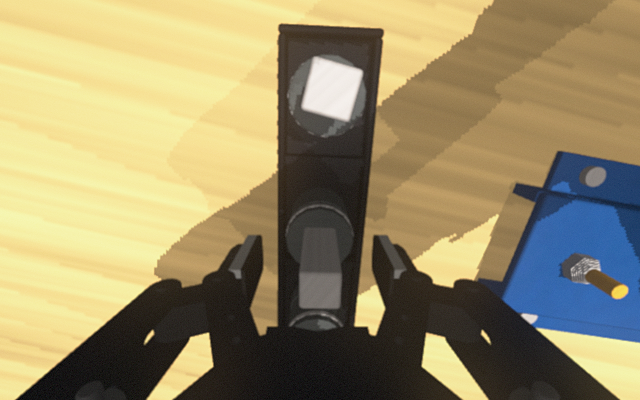

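```bash
python3 -m inch '[{"delta_pos":[0.05,0.1,0],"rotation":[0,0,0]},{"delta_pos":[0,0,0],"rotation":[0,0,0]},{"delta_pos":[0,0,0],"rotation":[0,0,0]},{"delta_pos":[0,0,0],"rotation":[0,0,0]},{"delta_pos":[0,0,0],"rotation":[0,0,0]},{"delta_pos":[0,0,0],"rotation":[0,0,0]},{"delta_pos":[0,0,0],"rotation":[0,0,0]}]' 0.5
python3 - <<'E'
from h import *
st();grab('wrist','pics/w8.png');go([.4885,-.0048,.15],180+3.7)
E
```

```text
time_s: 10.6
eef_pos: [0.5077, -0.2492, 0.0563]
eef_rot: [0.001, -0.119, 0.993, -0.001]
wrist_force: [-0.2, 0.8, 6.7]
opening: 0.204
{'time_s': 10.6, 'q': [-0.6661, 0.3784, 1.7516, 0.0001, 1.01, -2.476], 'eef_pos': [0.5077, -0.2492, 0.0563], 'eef_rot': [0.0006, -0.1193, 0.9929, -0.0005], 'wrist_force': [-0.2151, 0.8437, 6.7103], 'torque': [0.1765, 0.1341, 0.0574], 'opening': 0.2045}
tool shift cm [-3.93 24.19 -9.4 ] toolx yaw -166.3 pos [ 0.5077 -0.2492  0.0563] rot [-0.001 -0.001 -1.   ]
turn tool z by 0.175
```

View pics/w8.png

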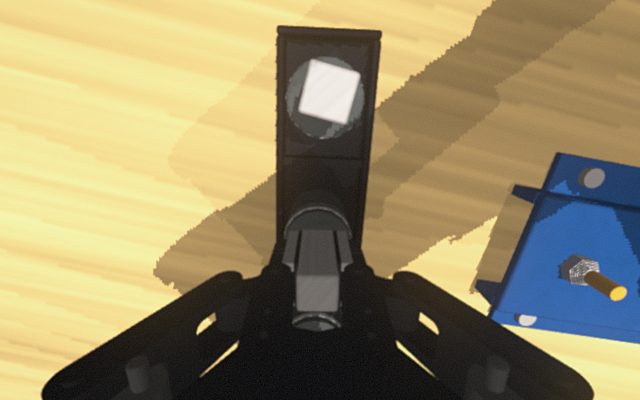

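```bash
python3 -m inch '[{"delta_pos":[0,0,-3],"rotation":[0,0,0]},{"delta_pos":[0,0,-4],"rotation":[0,0,0]},{"delta_pos":[0,0,-2.4],"rotation":[0,0,0]},{"delta_pos":[-0.6,4,0],"rotation":[0,0,0]},{"delta_pos":[-0.7,4.4,0],"rotation":[0,0,0]},{"delta_pos":[-0.7,4.4,0],"rotation":[0,0,0]},{"delta_pos":[-0.7,4.4,0],"rotation":[0,0,0]},{"delta_pos":[-0.7,4.4,0],"rotation":[0,0,0]},{"delta_pos":[-0.5,2.6,0],"rotation":[0,0,0.1]},{"delta_pos":[0,0,0],"rotation":[0,0,0.075]}]'
python3 -m inch '[{"delta_pos":[0,0,0],"rotation":[0,0,0]},{"delta_pos":[0,0,0],"rotation":[0,0,0]},{"delta_pos":[0,0,0],"rotation":[0,0,0]}]'
python3 - <<'E'
from h import *
c=load('pics/w8.png');p=quad(c,[(298,276),(338,276),(342,311),(296,311)],.099)
print('off tool', Rq([0,-.1193,.9929,0]).as_matrix().T@(p.tolist()+[.0563]-np.array([.5077,-.2492,.0563])))
grab('wrist','pics/w9.png');go([.4885,-.0048,.15],180+3.7);st()
E
```

```text
time_s: 11.65
eef_pos: [0.4863, -0.0008, 0.1486]
eef_rot: [-0.001, -0.032, 0.999, 0.001]
wrist_force: [-0.1, -0.5, -1.5]
opening: 0.202
time_s: 11.95
eef_pos: [0.4876, -0.0049, 0.1491]
eef_rot: [-0.0, -0.032, 0.999, 0.0]
wrist_force: [-0.1, -0.1, -1.1]
opening: 0.203
ctr [ 0.5089 -0.2484] len [0.0167 0.0176 0.02   0.0175] ang [ 103.7   20.6  -76.3 -170.3]
off tool [-0.00132948  0.00047144  0.        ]
tool shift cm [-0.09  0.01 -0.09] toolx yaw -176.3 pos [ 0.4876 -0.005   0.1491] rot [ 0.  0. -1.]
turn tool z by -0.0
{'time_s': 12.0, 'q': [-0.2542, 0.0793, 1.8986, -0.0, 1.1641, -1.8891], 'eef_pos': [0.4876, -0.005, 0.1491], 'eef_rot': [-0.0001, -0.0321, 0.9995, 0.0], 'wrist_force': [-0.2364, -0.0912, -2.0438], 'torque': [0.0781, -0.0262, 0.0117], 'opening': 0.2022}
```

View pics/w9.png

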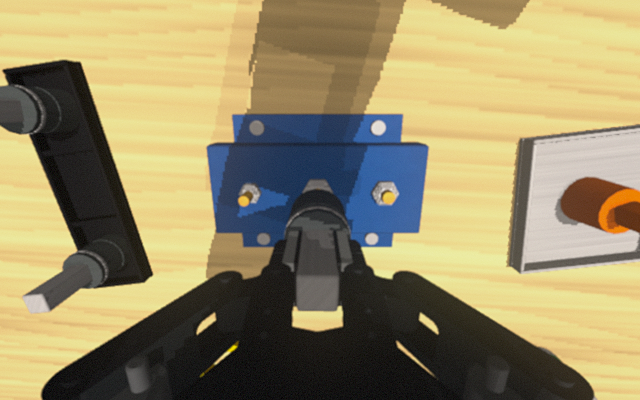

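Alignment is good: socket estimated within 1 mm of the seat axis. I'll lower to just above the nut, then in small steps.

```bash
python3 -m inch '[{"delta_pos":[0,0,2],"rotation":[0,0,0]},{"delta_pos":[0,0,2],"rotation":[0,0,0]},{"delta_pos":[0,0,0.8],"rotation":[0,0,0]},{"delta_pos":[0,0,0.2],"rotation":[0,0,0]},{"delta_pos":[0,0,0],"rotation":[0,0,0]},{"delta_pos":[0,0,0],"rotation":[0,0,0]}]'
python3 -m inch '[{"delta_pos":[0,0,0.3],"rotation":[0,0,0]},{"delta_pos":[0,0,0.2],"rotation":[0,0,0]},{"delta_pos":[0,0,0.2],"rotation":[0,0,0]},{"delta_pos":[0,0,0],"rotation":[0,0,0]}]'
```

```text
time_s: 12.6
eef_pos: [0.4884, -0.0047, 0.1002]
eef_rot: [0.001, -0.032, 0.999, -0.0]
wrist_force: [-0.6, 0.1, -2.1]
opening: 0.203
time_s: 13.0
eef_pos: [0.488, -0.0044, 0.093]
eef_rot: [0.0, -0.032, 0.999, -0.0]
wrist_force: [-1.9, 0.9, 5.5]
opening: 0.2
```

```bash
python3 -m inch '[{"delta_pos":[0,0,0.2],"rotation":[0,0,0]},{"delta_pos":[0,0,0],"rotation":[0,0,0]}]'
python3 -m inch '[{"delta_pos":[0,0,0.2],"rotation":[0,0,0]},{"delta_pos":[0,0,0],"rotation":[0,0,0]}]'
```

```text
time_s: 13.2
eef_pos: [0.4884, -0.0044, 0.0925]
eef_rot: [0.0, -0.032, 0.999, -0.0]
wrist_force: [-7.0, 2.3, 19.1]
opening: 0.201
time_s: 13.4
eef_pos: [0.4897, -0.0047, 0.0916]
eef_rot: [0.002, -0.032, 0.999, -0.001]
wrist_force: [-5.1, 1.6, 22.7]
opening: 0.203
```

```bash
for i in 1; do python3 -m inch '[{"delta_pos":[0.1,0,0],"rotation":[0,0,0]},{"delta_pos":[0,0,0],"rotation":[0,0,0]}]'
python3 -m inch '[{"delta_pos":[0.1,0,0],"rotation":[0,0,0]},{"delta_pos":[0,0,0],"rotation":[0,0,0]}]'
python3 -m inch '[{"delta_pos":[-0.1,0.1,0],"rotation":[0,0,0]},{"delta_pos":[0,0,0],"rotation":[0,0,0]}]'
python3 -m inch '[{"delta_pos":[0,-0.2,0],"rotation":[0,0,0]},{"delta_pos":[0,0,0],"rotation":[0,0,0]}]'; done
```

```text
time_s: 13.6
eef_pos: [0.4894, -0.0048, 0.0917]
eef_rot: [0.003, -0.032, 0.999, -0.001]
wrist_force: [-3.3, 1.4, 19.8]
opening: 0.202
time_s: 13.8
eef_pos: [0.4891, -0.0048, 0.0917]
eef_rot: [0.004, -0.032, 0.999, -0.001]
wrist_force: [-0.4, 2.9, 17.8]
opening: 0.205
time_s: 14.0
eef_pos: [0.4894, -0.0045, 0.0917]
eef_rot: [0.003, -0.032, 0.999, -0.001]
wrist_force: [-3.9, -1.4, 19.2]
opening: 0.206
time_s: 14.2
eef_pos: [0.4894, -0.005, 0.0917]
eef_rot: [0.003, -0.032, 0.999, 0.0]
wrist_force: [-3.4, 5.4, 21.0]
opening: 0.204
```

Captive on the bevel about 10 mm up, which suggests too narrow. A quick yaw wiggle should confirm.

```bash
python3 -m inch '[{"delta_pos":[0.1,0.1,0.1],"rotation":[0,0,0.06]},{"delta_pos":[0,0,0],"rotation":[0,0,0]}]'
python3 -m inch '[{"delta_pos":[0,0,0],"rotation":[0,0,-0.12]},{"delta_pos":[0,0,0],"rotation":[0,0,0]}]'
python3 -m inch '[{"delta_pos":[0,0,0],"rotation":[0,0,0.06]},{"delta_pos":[0,0,0],"rotation":[0,0,0]}]'
```

```text
time_s: 14.4
eef_pos: [0.4892, -0.0048, 0.0916]
eef_rot: [0.004, -0.002, 1.0, -0.001]
wrist_force: [-4.5, 3.6, 26.3]
opening: 0.198
time_s: 14.6
eef_pos: [0.4892, -0.0049, 0.0916]
eef_rot: [0.004, -0.064, 0.998, -0.001]
wrist_force: [-3.5, 3.6, 25.3]
opening: 0.202
time_s: 14.8
eef_pos: [0.4892, -0.0049, 0.0915]
eef_rot: [0.004, -0.032, 0.999, -0.001]
wrist_force: [-4.4, 2.5, 24.6]
opening: 0.202
```

Doesn't fit. Raise it and return it to its pocket.

```bash
python3 -m inch '[{"delta_pos":[0,0,-2],"rotation":[0,0,0]},{"delta_pos":[0,0,-4],"rotation":[0,0,0]},{"delta_pos":[0,0,0],"rotation":[0,0,0]},{"delta_pos":[0,0,0],"rotation":[0,0,0]}]'
python3 - <<'E'
from h import *
go([.5077,-.2492,.15],193.7)
E
```

```text
time_s: 15.2
eef_pos: [0.4864, -0.0046, 0.1481]
eef_rot: [0.001, -0.032, 0.999, -0.0]
wrist_force: [0.7, 0.1, -2.6]
opening: 0.202
tool shift cm [ -0.56 -24.54  -0.17] toolx yaw -176.3 pos [ 0.4864 -0.0046  0.1481] rot [-0.002 -0.001 -1.   ]
turn tool z by -0.175
```

```bash
python3 -m inch '[{"delta_pos":[0,-4.5,-0.2],"rotation":[0,0,0]},{"delta_pos":[-0.2,-4.5,0],"rotation":[0,0,0]},{"delta_pos":[-0.2,-4.5,0],"rotation":[0,0,0]},{"delta_pos":[-0.1,-4.5,0],"rotation":[0,0,0]},{"delta_pos":[-0.1,-4.5,0],"rotation":[0,0,0]},{"delta_pos":[0,-2.1,0],"rotation":[0,0,-0.08]},{"delta_pos":[0,0,0],"rotation":[0,0,-0.095]},{"delta_pos":[0,0,0],"rotation":[0,0,0]},{"delta_pos":[0,0,0],"rotation":[0,0,0]}]'
python3 - <<'E'
from h import *
grab('wrist','pics/w10.png');go([.5077,-.2492,.15],193.7)
E
```

```text
time_s: 16.1
eef_pos: [0.5066, -0.2487, 0.1476]
eef_rot: [-0.001, -0.118, 0.993, 0.001]
wrist_force: [-0.4, 0.7, -2.7]
opening: 0.202
tool shift cm [-0.07 -0.08 -0.2 ] toolx yaw -166.4 pos [ 0.5068 -0.2486  0.148 ] rot [ 0.001  0.002 -1.   ]
turn tool z by -0.002
```

View pics/w10.png

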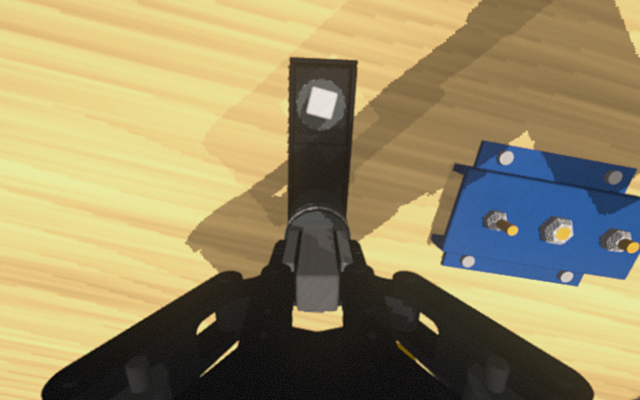

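```bash
python3 -m inch '[{"delta_pos":[-0.1,-0.1,2.5],"rotation":[0,0,0]},{"delta_pos":[0,0,3],"rotation":[0,0,0]},{"delta_pos":[0,0,2],"rotation":[0,0,0]},{"delta_pos":[0,0,1],"rotation":[0,0,0]},{"delta_pos":[0,0,0.4],"rotation":[0,0,0]},{"delta_pos":[0,0,0.2],"rotation":[0,0,0]},{"delta_pos":[0,0,0],"rotation":[0,0,0]},{"delta_pos":[0,0,0],"rotation":[0,0,0]}]'
```

```text
time_s: 16.95
eef_pos: [0.5094, -0.2508, 0.0594]
eef_rot: [0.001, -0.119, 0.993, -0.001]
wrist_force: [0.7, -0.5, -1.6]
opening: 0.199
```

```bash
python3 -m inch '[{"delta_pos":[0,0,0.1],"rotation":[0,0,0]},{"delta_pos":[0,0,0.1],"rotation":[0,0,0]},{"delta_pos":[0,0,0],"rotation":[0,0,0]}]'
```

```text
time_s: 17.25
eef_pos: [0.5086, -0.2503, 0.0564]
eef_rot: [0.0, -0.119, 0.993, -0.0]
wrist_force: [-0.2, -0.4, -2.8]
opening: 0.202
```

```bash
python3 -m inch '[{"delta_pos":[0,0,0.1],"rotation":[0,0,0]},{"delta_pos":[0,0,0],"rotation":[0,0,0]}]'
```

```text
time_s: 17.45
eef_pos: [0.5088, -0.2504, 0.0563]
eef_rot: [-0.0, -0.119, 0.993, -0.0]
wrist_force: [-3.5, 2.1, 6.3]
opening: 0.2
```

```bash
python3 -m inch '[{"delta_pos":[0,0,0],"rotation":[0,0,0]},{"delta_pos":[0,0,0],"rotation":[0,0,0]},{"delta_pos":[0,0,0],"rotation":[0,0,0]},{"delta_pos":[0,0,0],"rotation":[0,0,0]},{"delta_pos":[0,0,-3],"rotation":[0,0,0]},{"delta_pos":[0,0,-4],"rotation":[0,0,0]},{"delta_pos":[0,0,-4],"rotation":[0,0,0]},{"delta_pos":[-3.5,0,-2.4],"rotation":[0,0,0]},{"delta_pos":[-4,0,0],"rotation":[0,0,0]},{"delta_pos":[0,0,0],"rotation":[0,0,0]}]' 6
python3 -m inch '[{"delta_pos":[0,0,0],"rotation":[0,0,0]},{"delta_pos":[0,0,0],"rotation":[0,0,0]},{"delta_pos":[0,0,0],"rotation":[0,0,0]}]'
python3 - <<'E'
from h import *
grab('wrist','pics/w11.png');go([.5821,-.2332,.056],192)
E
```

```text
time_s: 18.45
eef_pos: [0.5853, -0.2318, 0.1906]
eef_rot: [0.002, -0.12, 0.993, -0.001]
wrist_force: [-1.4, 0.3, -0.9]
opening: 0.702
time_s: 18.75
eef_pos: [0.5805, -0.2327, 0.1888]
eef_rot: [-0.001, -0.119, 0.993, 0.0]
wrist_force: [0.4, 0.4, -0.5]
opening: 0.705
tool shift cm [-0.14 -0.08 13.3 ] toolx yaw -166.3 pos [ 0.5806 -0.2328  0.189 ] rot [ 0.001  0.001 -1.   ]
turn tool z by 0.029
```

View pics/w11.png

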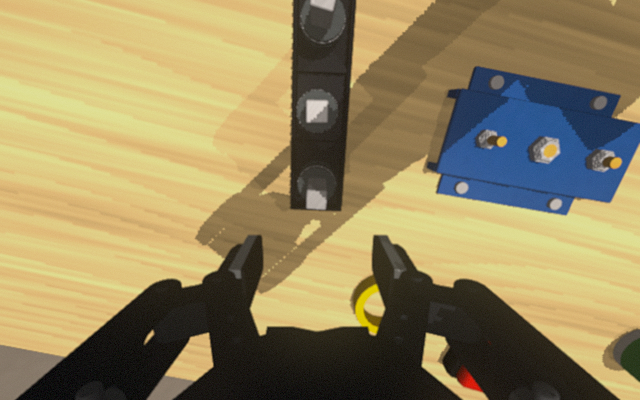

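Run:
```python
import cv2
a=cv2.imread('pics/w11.png');b=a[165:225,285:350];cv2.imwrite('pics/z9.png',cv2.resize(b,None,fx=8,fy=8,interpolation=cv2.INTER_CUBIC))
```

```text
(no output)
```

View pics/z9.png

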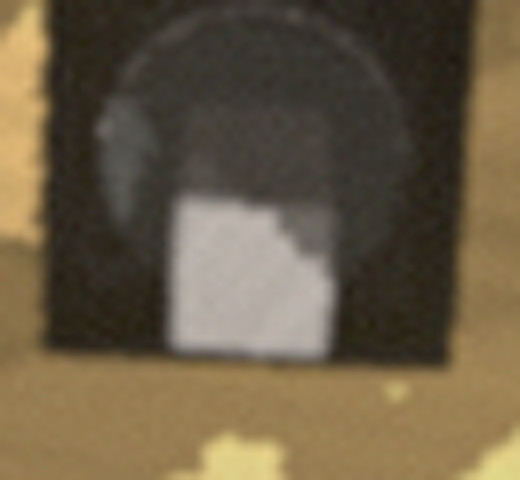

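Run:
```python
from h import *
c=load('pics/w11.png');m=lambda x,y:(285+(x+.5)/8-.5,165+(y+.5)/8-.5)
p=quad(c,[m(175,200),m(335,205),m(330,357),m(170,350)],.099);go([*p,.0565],192)
```

```text
ctr [ 0.5822 -0.2333] len [0.0175 0.0176 0.0179 0.0174] ang [ 101.8   12.4  -79.  -168.8]
tool shift cm [-0.15 -0.09 13.25] toolx yaw -166.3 pos [ 0.5806 -0.2328  0.189 ] rot [ 0.001  0.001 -1.   ]
turn tool z by 0.029
```

```bash
python3 -m inch '[{"delta_pos":[-0.15,-0.1,3],"rotation":[0,0,0.035]},{"delta_pos":[0,0,4],"rotation":[0,0,0]},{"delta_pos":[0,0,4],"rotation":[0,0,0]},{"delta_pos":[0,0,1.7],"rotation":[0,0,0]},{"delta_pos":[0,0,0.5],"rotation":[0,0,0]},{"delta_pos":[0,0,0],"rotation":[0,0,0]},{"delta_pos":[0,0,0],"rotation":[0,0,0]},{"delta_pos":[0,0,0],"rotation":[0,0,0]}]'
python3 -m inch '[{"delta_pos":[0,0,0],"rotation":[0,0,0]},{"delta_pos":[0,0,0],"rotation":[0,0,0]},{"delta_pos":[0,0,0],"rotation":[0,0,0]},{"delta_pos":[0,0,0],"rotation":[0,0,0]},{"delta_pos":[0,0,0],"rotation":[0,0,0]},{"delta_pos":[0,0,0],"rotation":[0,0,0]},{"delta_pos":[0,0,0],"rotation":[0,0,0]}]' 0.5
python3 - <<'E'
from h import *
grab('wrist','pics/w12.png');go([.4885,-.0048,.15],183.7)
E
```

```text
time_s: 19.6
eef_pos: [0.5846, -0.234, 0.0596]
eef_rot: [0.001, -0.102, 0.995, -0.001]
wrist_force: [-0.2, -0.8, -0.2]
opening: 0.703
time_s: 20.3
eef_pos: [0.5835, -0.2333, 0.0579]
eef_rot: [0.0, -0.102, 0.995, -0.0]
wrist_force: [-0.6, 0.6, 5.9]
opening: 0.2
tool shift cm [ 4.67 24.3  -9.23] toolx yaw -168.3 pos [ 0.5836 -0.2333  0.0579] rot [-0.001 -0.001 -1.   ]
turn tool z by 0.14
```

View pics/w12.png

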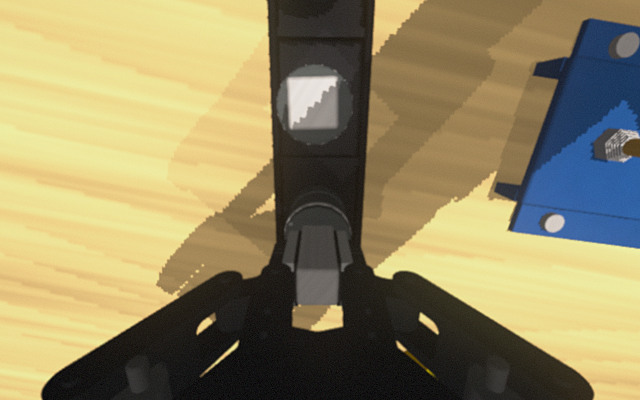

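Run:
```python
import cv2
t=[]
for n in ('w8','w9','w12'):
    a=cv2.convertScaleAbs(cv2.imread(f'pics/{n}.png')[220:330,280:356],alpha=1.8);t.append(cv2.resize(a,None,fx=3.4,fy=3.4,interpolation=cv2.INTER_CUBIC))
cv2.imwrite('pics/z10.png',cv2.hconcat(t))
```

```text
(no output)
```

View pics/z10.png

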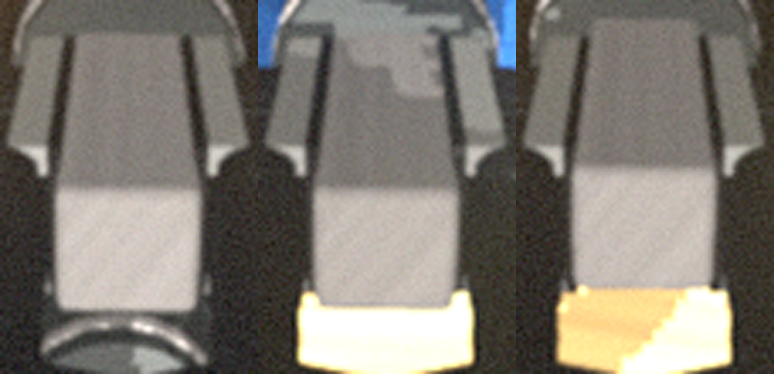

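Run:
```python
from h import *
for n,i,q,tcpz in [('w8',0,[(56,189),(200,189),(198,310),(58,310)],.0563),('w9',1,[(315,190),(457,190),(457,304),(317,304)],.1491),('w12',2,[(572,169),(715,169),(715,288),(573,288)],.0579)]:
    c=load(f'pics/{n}.png');M=c['T']@np.linalg.inv(np.array(c['T_tool_cam']))
    zt=.099 if i!=1 else .099+.1491-.0563
    r=np.array([atz(c,280+(x-258.4*i)/3.4-.3,220+y/3.4-.3,zt) for x,y in q]);t=(np.linalg.inv(M)@np.append(r.mean(0),1))[:3]
    print(n,t.round(4),np.linalg.norm(r[1]-r[0]),np.linalg.norm(r[2]-r[1]))
```

```text
w8 [-0.0011 -0.0001 -0.0427] 0.017653794050662266 0.017773148817136188
w9 [-0.0008 -0.0001 -0.0427] 0.017422032316127163 0.01670655462035096
w12 [ 0.0008 -0.0002 -0.0411] 0.017688734796483332 0.017489809591758398
```

```bash
python3 -m inch '[{"delta_pos":[0,0,-3],"rotation":[0,0,0]},{"delta_pos":[0,0,-4],"rotation":[0,0,0]},{"delta_pos":[0,0,-2.2],"rotation":[0,0,0]},{"delta_pos":[0.7,4,0],"rotation":[0,0,0]},{"delta_pos":[0.7,4.4,0],"rotation":[0,0,0]},{"delta_pos":[0.8,4.4,0],"rotation":[0,0,0]},{"delta_pos":[0.8,4.4,0],"rotation":[0,0,0]},{"delta_pos":[0.8,4.4,0],"rotation":[0,0,0]},{"delta_pos":[0.6,2.7,0],"rotation":[0,0,0.08]},{"delta_pos":[0,0,0],"rotation":[0,0,0.06]}]'
python3 -m inch '[{"delta_pos":[0,0,0],"rotation":[0,0,0]},{"delta_pos":[0,0,0],"rotation":[0,0,0]},{"delta_pos":[0,0,0],"rotation":[0,0,0]}]'
python3 - <<'E'
from h import *
go([.491,-.0048,.1],183.7)
E
```

```text
time_s: 21.35
eef_pos: [0.4879, -0.0006, 0.1479]
eef_rot: [-0.002, -0.032, 0.999, 0.001]
wrist_force: [0.8, -0.6, -2.4]
opening: 0.203
time_s: 21.65
eef_pos: [0.4909, -0.0047, 0.149]
eef_rot: [-0.0, -0.032, 0.999, 0.0]
wrist_force: [-0.7, -0.6, -3.3]
opening: 0.204
tool shift cm [-0.01 -0.01  4.9 ] toolx yaw -176.3 pos [ 0.4909 -0.0047  0.149 ] rot [ 0.  0. -1.]
turn tool z by -0.0
```

```bash
python3 -m inch '[{"delta_pos":[0,0,2],"rotation":[0,0,0]},{"delta_pos":[0,0,2],"rotation":[0,0,0]},{"delta_pos":[0,0,0.7],"rotation":[0,0,0]},{"delta_pos":[0,0,0.2],"rotation":[0,0,0]},{"delta_pos":[0,0,0],"rotation":[0,0,0]},{"delta_pos":[0,0,0],"rotation":[0,0,0]}]'
python3 -m inch '[{"delta_pos":[0,0,0.3],"rotation":[0,0,0]},{"delta_pos":[0,0,0.2],"rotation":[0,0,0]},{"delta_pos":[0,0,0.2],"rotation":[0,0,0]},{"delta_pos":[0,0,0],"rotation":[0,0,0]}]'
python3 -m inch '[{"delta_pos":[0,0,0.2],"rotation":[0,0,0]},{"delta_pos":[0,0,0.2],"rotation":[0,0,0]},{"delta_pos":[0,0,0],"rotation":[0,0,0]}]'
```

```text
time_s: 22.25
eef_pos: [0.4916, -0.0045, 0.1012]
eef_rot: [0.001, -0.032, 0.999, -0.0]
wrist_force: [-0.6, 0.1, -2.3]
opening: 0.201
time_s: 22.65
eef_pos: [0.4906, -0.004, 0.093]
eef_rot: [-0.0, -0.032, 0.999, 0.0]
wrist_force: [-0.2, -0.2, -2.3]
opening: 0.203
time_s: 22.95
eef_pos: [0.4906, -0.0041, 0.0889]
eef_rot: [-0.0, -0.032, 0.999, 0.0]
wrist_force: [0.6, -0.4, -1.9]
opening: 0.204
```

It's over the nut with no resistance, so I'll keep lowering.

```bash
python3 -m inch '[{"delta_pos":[0,0,0.2],"rotation":[0,0,0]},{"delta_pos":[0,0,0.2],"rotation":[0,0,0]},{"delta_pos":[0,0,0],"rotation":[0,0,0]}]'
python3 -m inch '[{"delta_pos":[0,0,0.15],"rotation":[0,0,0]},{"delta_pos":[0,0,0],"rotation":[0,0,0]}]'
python3 -m inch '[{"delta_pos":[0,0,0.15],"rotation":[0,0,0]},{"delta_pos":[0,0,0],"rotation":[0,0,0]}]'
python3 -m inch '[{"delta_pos":[0,0,0.15],"rotation":[0,0,0]},{"delta_pos":[0,0,0],"rotation":[0,0,0]}]'
```

```text
time_s: 23.25
eef_pos: [0.4906, -0.0041, 0.0849]
eef_rot: [-0.0, -0.032, 0.999, 0.0]
wrist_force: [-0.8, -1.0, -2.0]
opening: 0.199
time_s: 23.45
eef_pos: [0.4908, -0.0041, 0.0836]
eef_rot: [-0.0, -0.032, 0.999, 0.0]
wrist_force: [-0.7, 0.0, -2.1]
opening: 0.203
time_s: 23.65
eef_pos: [0.4911, -0.0042, 0.0829]
eef_rot: [0.0, -0.032, 0.999, -0.0]
wrist_force: [-2.1, 1.3, 3.4]
opening: 0.202
time_s: 23.85
eef_pos: [0.4913, -0.0042, 0.0828]
eef_rot: [0.0, -0.032, 0.999, -0.0]
wrist_force: [-7.9, 1.7, 17.9]
opening: 0.207
```

It stopped firmly at TCP z = 0.0828, which matches the flush height I predicted (0.0829). I'll ease the push a little and check visually.

```bash
python3 -m inch '[{"delta_pos":[0,0,-0.1],"rotation":[0,0,0]},{"delta_pos":[0,0,0],"rotation":[0,0,0]},{"delta_pos":[0,0,0],"rotation":[0,0,0]}]'
python3 - <<'E'
from h import *
grab('wrist','pics/w13.png');grab('scene','pics/s13.png');grab('top','pics/t13.png');st()
a=cv2.imread('pics/s13.png')[70:260,190:480];cv2.imwrite('pics/z11.png',cv2.resize(a,None,fx=2.7,fy=2.7,interpolation=cv2.INTER_CUBIC))
E
```

```text
time_s: 24.15
eef_pos: [0.4912, -0.0041, 0.0829]
eef_rot: [0.0, -0.032, 0.999, -0.0]
wrist_force: [-4.5, 0.8, 9.5]
opening: 0.198
{'time_s': 24.3, 'q': [-0.2506, 0.1903, 1.9308, 0.0, 1.0198, -1.8857], 'eef_pos': [0.4912, -0.0041, 0.0829], 'eef_rot': [0.0003, -0.0322, 0.9995, -0.0001], 'wrist_force': [-4.2944, 1.2992, 9.8592], 'torque': [0.1547, 0.8202, -0.0082], 'opening': 0.2024}
```

View pics/w13.png

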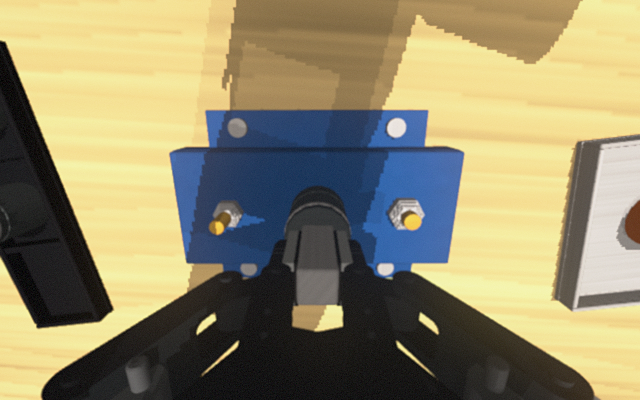

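View pics/z11.png

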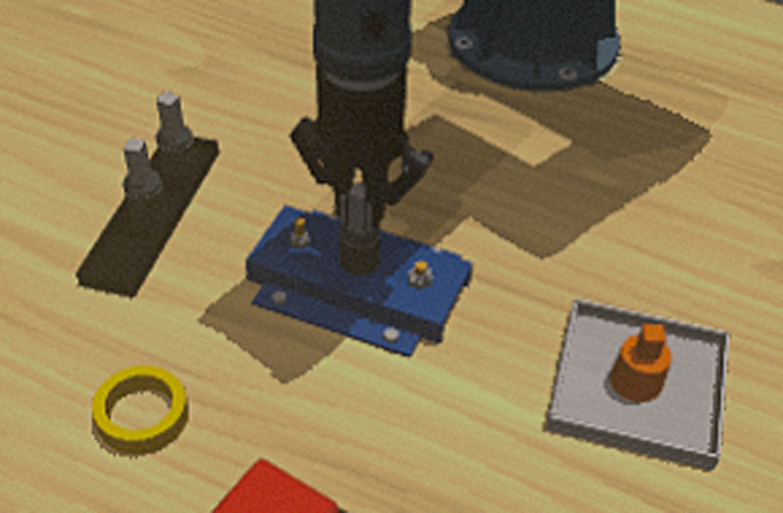

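View pics/t13.png

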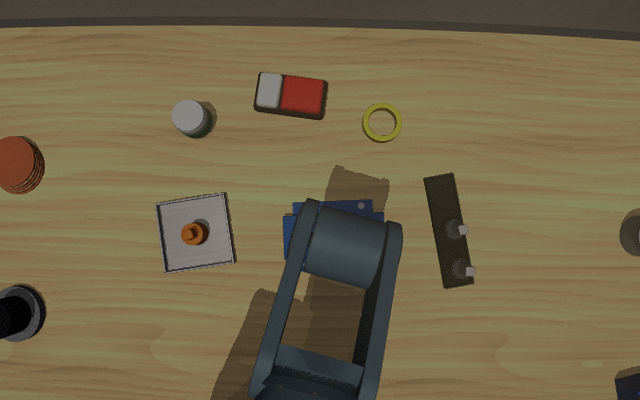

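The socket's rim is flush on the bracket (scene crop about (360,268)). The cap is upright in its tray, the other two sockets stand in the socket tray, and the bystanders haven't moved.

```bash
python3 -c "
from bench import hand_in
print(hand_in())"
```

```text
the job is handed in; nothing more can be done
None
```

The job is handed in at about 24 s: the second socket I tried fits, and it is seated on the middle nut, still gripped by its adapter. `hand_in()` reports no verdict, so this rests on my own checks.

**What I did:**
- I stood the cap near the middle of the parts tray and let go of it.
- The middle-pocket socket stopped about 10 mm up on the nut's bevel, and small sideways and yaw shifts did not free it. I put it back in its own pocket.
- The socket from the pocket farthest from the robot went down freely. It stopped at TCP height 0.0828 m, against 0.0829 m predicted for a flush rim.
- I never touched the third socket.

**Last checks:**
- The seated socket presses down with about 10 N, with no visible tilt and the fingers closed on it (opening 0.20).
- The pictures show its rim flush, the cap upright in its tray, the other two sockets upright in the socket tray, and the tape, tin and lamp where they were.

**One disagreement:** my camera estimates of the seat's x position ranged from 0.488 to 0.490 m. I settled it by using where the first socket had centred itself on the nut.

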